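# Move a wall module from the soak panel to the test dock

## Robot

A 6-joint arm with a two-finger parallel gripper is mounted at the origin on the work surface. World frame = base frame: x ahead of the robot, y to its left, z up, the work surface at z = 0. Lengths are in m, angles in rad, forces in N, time in s.
With the tool pointing down it reaches from about 0.325 to 0.75 m from the base axis. Payload 7.6 kg.
Tool frame: the origin (TCP) lies at the very end of the fingers, on their centre line; the grasp point (between the pads) lies 19 mm behind it (r.tcp_to_grasp is the distance from the TCP to the grasp point, in m); z points along the fingers, y is the direction in which the jaws open and shut (so a half turn about z gives the same grasp; the last joint's range is limited). The gripper opens to 85 mm and grips with 20 to 120 N. Pads are 22 mm wide; open, the fingers measure 114 mm over their backs; the gripper's body (76 mm by 85 mm) begins 54 mm behind the grasp point. The pads swing forward as they close: fully open they stand 13 mm farther back than shut.
Start: joints at [-0.07, 0.052, 1.401, -0, 1.689, -0.07], TCP at [0.525, 0, 0.231] pointing down, gripper open.
Joint ranges: [-2.9, 2.9], [-0.91, 2.17], [0.12, 2.37], [-1.06, 4.2], [0.26, 2.73], [-2.93, 2.93]. Speed limits (rad/s): [2.57, 2.57, 3.01, 3.14, 3.14, 3.14].

## Interface

Orientations are given as a unit quaternion [w, x, y, z].
In Python, from bench import sensors, vision, order, r gives the robot as it stands.
- The arm moves only by the tool servo_tool, never from a script. Its argument "deltas" is a list of rows, each a list of 5 numbers: the gripper's target within -1 to 1 (fully open at 1, half-way at 0, shut at -1), then the shift along the world's x, y, z in mm, then the turn about the world's z in degrees. A call has 1 to 20 rows; each row is the pose to reach, as a shift and turn from the pose commanded when the call began; what a row does not reach only later rows make up. A row lasts 1/8 s, in which the tool goes at most 62.5 mm and 10.7 degrees, less where a joint would pass 70% of its speed; a pose out of reach is approached as far as the arm can. A call with a gripper value outside its range is refused whole. The fingers move at their own pace and stop on an object; the grip force is fixed at half the most. Time passes only in rows, so rows that repeat a pose let the fingers close. It gives the time, the measured TCP pose, the force and the opening at its end, in the units of the state.
- sensors.get_state(): the state, without advancing time (a new reading comes with each control period).
- vision.capture(name): name is "scene" or "side" or "wrist"; returns the picture (480x640x3 uint8, blue, green, red); there is no depth.
- vision.camera_params(name): a dict with "camera_matrix" (3x3 intrinsics, pixels), "R" (3x3) and "t" (3): a world point X has camera coordinates R X + t; the wrist camera has in their place "mount" (4x4, takes a point from camera to tool coordinates, whose origin is the TCP and whose axes are the flange's). Camera axes: x right, y down, z forward; pixel columns grow to the right and rows downward; lengths in m; the calibration is good to about 2 mm. A picture is of the moment at which its call begins: read the wrist's pose just before it. camera_params takes no time and is no camera call.
- order.job_done(): hands the job in, once; it reports no verdict.
The state is a dict: "time_s": time; "qpos": joint angles; "dq": joint speeds; "joint_torque": joint torques, N m; "tool_pos": TCP position; "orientation": TCP orientation; "ft_force": force on the tool from outside, world axes, zero at the start; "ft_torque": the same for the moment, N m; "width": finger opening in m.
Only numpy, scipy, OpenCV 4.12 (cv2) and the standard library are available. Lean on these libraries where they do the work, as an engineer would, in place of code of your own. Each camera call takes 0.05 s, during which the arm holds its last target.

## Task

Take the module with the display off the soak panel: slide it up to the wide end of its keyholes and lift it off its two studs without forcing it. Then lower it gently into the test dock, upright and squarely between the side guides with its display facing the dock's open front, until it stands on the seat and holds the part-present pin down, and only then let go. Leave the other module hanging and everything else on the bench where it is.

Things in the scene. Friction and masses are not known exactly. Their poses are not given: they have to be found in the camera images.
- module_center (a point): Centre of the module to move: grey plastic box 64 mm wide, 40 deep, 100 tall, about 0.3 kg, with a black-framed display and four small keys on its front. Axes: x out of its front, y across, z up. It hangs on two studs at either place of the soak panel, its back nearly flat on it (it may lean by up to 0.04 rad). The side faces are plain and free for gripping.
- module_keyholes (a point): Point in the module's back face (20 mm behind its centre, 30 mm above), midway between the two studs as it hangs. The back is 3 mm thick with two keyholes 34 mm apart, slots 10 mm wide, wide end (21 mm across) below, its middle 18 mm under this point. So the module must go up 18 mm (+-2; further up it catches again), then comes straight off along its x after 10 mm.
- panel: Soak panel, fixed: upright aluminium plate 250 mm wide, top edge 175 mm over the table, on posts with feet reaching 55 mm in front; cable duct along its foot, 30 mm deep, up to 58 mm high. Origin on the front face, mid-width, table level; x out of the face, y along it, z up. Two places, y = -60 and +60 mm, each with two studs 34 mm apart at z = 150 mm: shank 7 mm thick, 5.5 long, head 15 across, 3 thick.
- dimmer_center (a point): Centre of the other module, which stays hanging at the panel's other place: grey box 64 mm wide, 34 deep, 72 tall, with a large round black knob 14 mm out of its front and no display. Axes as for the first module. The two may change places from start to start.
- dock_seat (a point): Middle of the seat floor of the fixed test dock, 22 mm above the table. x to the dock's open front (its low key panel), y across, z up. Side guides 14 mm high (flared, 21 mm) leave 70 mm between them, x -22 to +14 mm; backrest 58 mm high, face at x = -22.5 mm. A seated module stands on this floor, axes along the dock's, centre 50 mm above this point, back 0 to 6 mm from the backrest.
- dock_pin (a joint): Part-present pin of the dock, a sprung steel pin 8 mm across that stands 5 mm out of the seat floor, 4 mm in front of the seat's middle. Value in m: 0 up, 0.005 level with the floor; pressing it takes 0.3 to 1.1 N, so that the module's weight alone holds it down.
- board: Bystander: green circuit board 210 x 95 mm lying flat near the table's far edge; origin under its centre.
- enclosure: Bystander: open aluminium box 130 x 190 x 45 mm with a board inside; origin under its centre.
- tray: Bystander: small open black tray of standoffs, 75 x 60 x 22 mm, on the table in front of the panel; origin under its centre.
- screwdriver: Bystander: black-handled screwdriver 170 mm long, lying in front of the dock; origin under its middle.
- bottle: Bystander: white bottle 54 mm across, 140 mm tall, beyond the panel; origin under its centre.
- mouse: Bystander: black computer mouse 100 x 56 x 32 mm; origin under its centre.
- module_front (a point): Point at the middle of the front face of the module to move, 20 mm from its centre along its x.
There are look-alikes about, which are no part of the job. Of the things that look like the part that bears dock_seat, the larger one is meant.

How it is judged:
By the outcome, as a careful person would: the job done as asked, in the order asked, and still so for the second after the job is handed in, with the robot touching nothing.
It also fails if it takes over 42 s, if anything falls off the work surface, if the arm or the gripper's body presses on something with over 40 N, if the wrist force passes 120 N, or if a joint passes its speed limit or range.

## Working session

There is one attempt and no reset: what is moved stays moved. The work goes in short steps, Python scripts to look and compute and a tool call to move; the robot and the scene stay as the last step left them, time stands still between calls to the robot, and variables do not carry over. Pictures are saved under pics/ and viewed, and the job is handed in when it is done.

Besides the shell and the picture viewer there is one more tool, called after "Request:" in YAML: its name, and indented under it one key for each argument. servo_tool: Moves the arm, as the interface text tells. Its arguments: {"type":"object","properties":{"deltas":{"type":"array","items":{"type":"array","items":{"type":"number"}}}},"required":["deltas"]}

```bash
mkdir -p pics; ls
python3 - <<'E'
from bench import sensors, vision, order, r
import cv2,numpy as np
for n in ("scene","side","wrist"):
    im=vision.capture(n); cv2.imwrite(f"pics/{n}0.png",im)
    p=vision.camera_params(n)
    print(n,{k:np.round(v,4).tolist() for k,v in p.items()})
s=sensors.get_state(); print({k:np.round(v,4) for k,v in s.items()}, r.tcp_to_grasp)
E
```

```text
pics
scene {'camera_matrix': [[504.559, 0.0, 319.8141], [0.0, 504.559, 240.9004], [0.0, 0.0, 1.0]], 'R': [[-0.4148, 0.9099, -0.0014], [0.7224, 0.3283, -0.6086], [-0.5533, -0.2534, -0.7935]], 't': [0.1721, -0.3644, 1.4507]}
side {'camera_matrix': [[566.4225, 0.0, 313.2072], [0.0, 566.4225, 248.6697], [0.0, 0.0, 1.0]], 'R': [[0.9969, -0.0771, 0.0138], [-0.0455, -0.7134, -0.6992], [0.0637, 0.6965, -0.7147]], 't': [-0.5674, 0.1614, 1.2015]}
wrist {'camera_matrix': [[346.0907, 0.0, 324.6177], [0.0, 346.0907, 240.2138], [0.0, 0.0, 1.0]], 'mount': [[-0.0002, -0.9544, -0.2985, 0.077], [1.0, -0.0, -0.0006, -0.0004], [0.0006, -0.2985, 0.9544, -0.1414], [0.0, 0.0, 0.0, 1.0]]}
{'time_s': np.float64(0.15), 'qpos': array([-0.0703,  0.0527,  1.4015, -0.    ,  1.6886, -0.0703]), 'dq': array([-0.0016, -0.0036, -0.0063, -0.0013, -0.    ,  0.0017]), 'joint_torque': array([ 9.00000e-04, -3.81952e+01, -3.60423e+01, -0.00000e+00,
        4.70000e-03,  1.00000e-04]), 'tool_pos': array([0.5248, 0.    , 0.2307]), 'orientation': array([-4.000e-04,  7.071e-01,  7.071e-01, -4.000e-04]), 'ft_force': array([ 0.7953,  0.8684, -0.7402]), 'ft_torque': array([-0.0113, -0.0216,  0.0729]), 'width': np.float64(0.0851)} 0.0187
```

View pics/scene0.png

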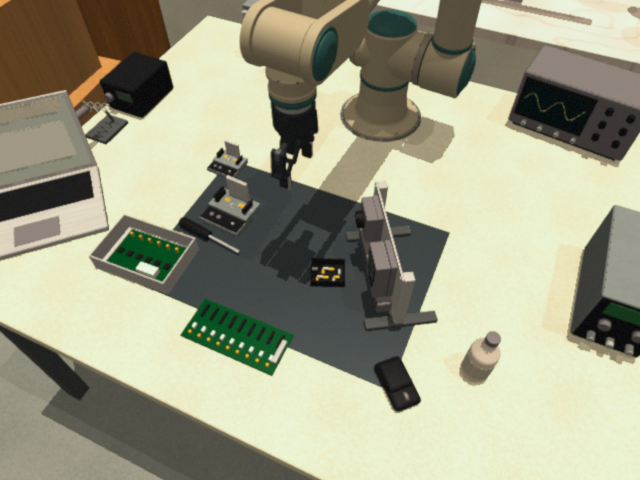

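View pics/side0.png

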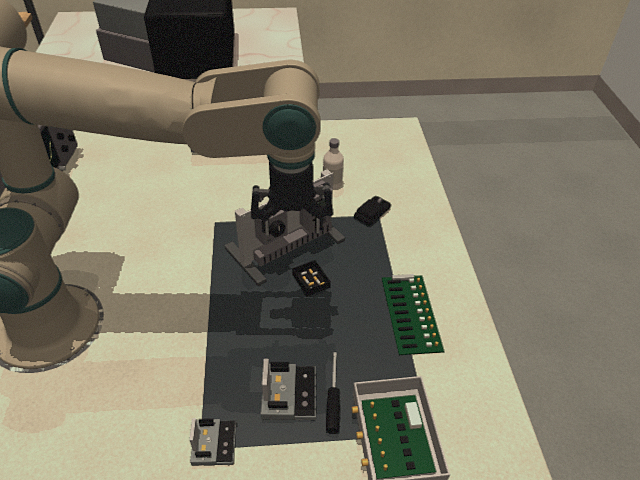

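View pics/wrist0.png

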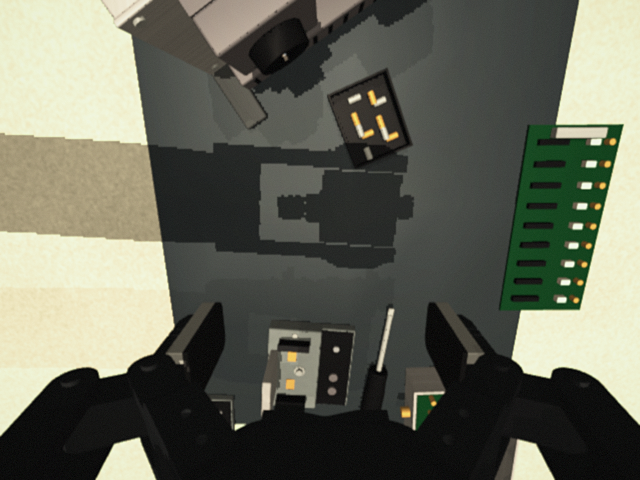

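The side view shows two docks, at (290,388) and (213,442), with the larger one at (290,388). In the scene view the panel modules are at (373,218), which has the knob, and (380,268). I'll enlarge these.

Run:
```python
import cv2
a=cv2.imread("pics/scene0.png"); b=cv2.imread("pics/side0.png")
cv2.imwrite("pics/c1.png",cv2.resize(a[175:335,330:450],None,fx=5,fy=5,interpolation=cv2.INTER_CUBIC)[:800][:, :600] if 0 else cv2.resize(a[175:335,310:450],None,fx=3.7,fy=3.7,interpolation=cv2.INTER_CUBIC))
cv2.imwrite("pics/c2.png",cv2.resize(b[340:475,180:345],None,fx=4.4,fy=4.4,interpolation=cv2.INTER_CUBIC))
```

```text
(no output)
```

View pics/c1.png

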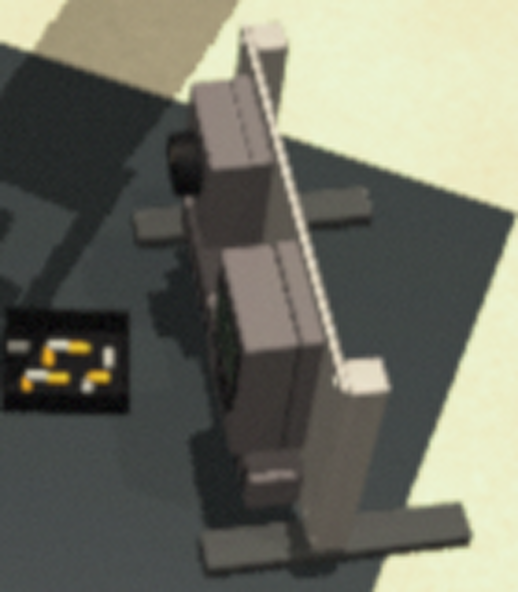

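View pics/c2.png

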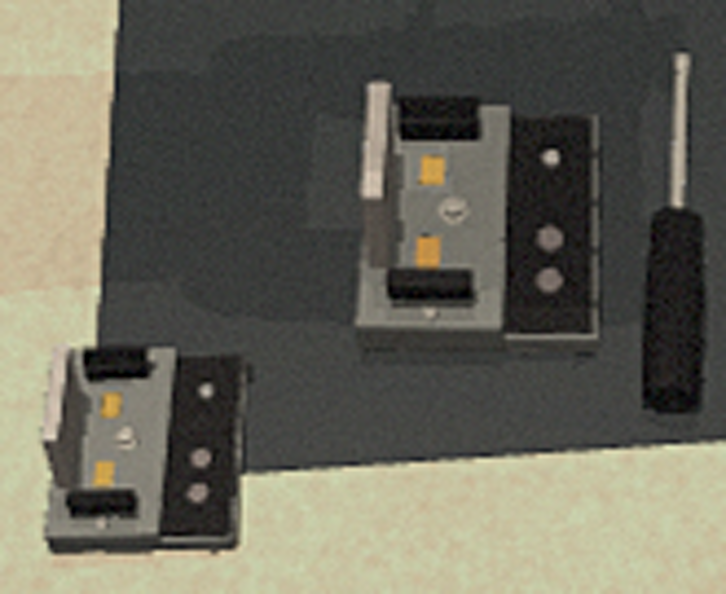

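```bash
cat > h.py <<'E'
import numpy as np, cv2
from bench import sensors, vision, order, r
from scipy.spatial.transform import Rotation as Ro
def cam(n, s=None):
    p=vision.camera_params(n); K=np.array(p["camera_matrix"])
    if n!="wrist": return K,np.array(p["R"]),np.array(p["t"])
    q=s["orientation"]; R=Ro.from_quat([q[1],q[2],q[3],q[0]]).as_matrix()
    T=np.eye(4);T[:3,:3]=R;T[:3,3]=s["tool_pos"]
    M=np.linalg.inv(T@np.array(p["mount"])); return K,M[:3,:3],M[:3,3]
def at_z(c,uv,z):
    K,R,t=c; d=R.T@np.linalg.inv(K)@np.array([uv[0],uv[1],1.]); o=-R.T@t
    return o+d*(z-o[2])/d[2]
def proj(c,X):
    K,R,t=c; X=np.atleast_2d(X); y=(R@X.T).T+t; y=(K@y.T).T; return y[:,:2]/y[:,2:]
def snap(n,f):
    s=sensors.get_state(); im=vision.capture(n); cv2.imwrite(f,im); return im,s
E
python3 - <<'E'
from h import *
c=cam("scene"); g=lambda u,v,z:at_z(c,(310+u/3.7,175+v/3.7),z)
a=g(246,32,.175); b=g(340,383,.175); print(a,b,np.linalg.norm(b-a),np.degrees(np.arctan2(*(b-a)[1::-1])))
for u,v in [(222,250),(297,240),(324,342),(245,352)]: print(g(u,v,.17))
for u,v in [(190,86),(247,78),(272,162),(212,170)]: print("dim",g(u,v,.17))
d=cam("side"); h=lambda u,v,z:at_z(d,(180+u/4.4,340+v/4.4),z)
for n,(u,v),z in [("pin",(453,211),.026),("Ltop",(378,84),.08),("Lbot",(372,196),.08),("guideA",(440,136),.036),("guideB",(432,300),.036),("front1",(507,105),.022),("front2",(503,328),.022),("bk1",(395,105),.022)]: print(n,h(u,v,z))
E
```

```text
[0.42723077 0.13444064 0.175     ] [0.62748442 0.25794209 0.175     ] 0.23527459307103954 31.663175839935754
[0.57197785 0.17621788 0.17      ]
[0.55001118 0.20894917 0.17      ]
[0.6044669  0.24246519 0.17      ]
[0.62615398 0.209131   0.17      ]
dim [0.47355966 0.11959846 0.17      ]
dim [0.45507218 0.14595582 0.17      ]
dim [0.50613603 0.17925549 0.17      ]
dim [0.52445114 0.15228176 0.17      ]
pin [ 0.49568354 -0.20120789  0.026     ]
Ltop [ 0.46648145 -0.17034891  0.08      ]
Lbot [ 0.46302372 -0.22397755  0.08      ]
guideA [ 0.49150231 -0.1697979   0.036     ]
guideB [ 0.48534731 -0.24814368  0.036     ]
front1 [ 0.52193619 -0.14697092  0.022     ]
front2 [ 0.51429925 -0.25535387  0.022     ]
bk1 [ 0.47192422 -0.14355082  0.022     ]
```

The larger dock at side (290,388) is the one that bears dock_seat; the look-alike at (213,442) is clearly smaller. The display module is the one with the dark framed front at scene (380,268), and the knob on the other at (360,218) marks it as the dimmer. Next I'll move above the display module and re-measure with the wrist camera.

Request:
servo_tool:
  deltas:
    - [1,10,35,20,6]
    - [1,21,70,30,12]
    - [1,32,105,40,18]
    - [1,43,140,40,24]
    - [1,54,175,40,29]
    - [1,60,200,40,31.7]
    - [1,60,200,40,31.7]
    - [1,60,200,40,31.7]

```text
time_s: 1.15
tool_pos: [0.5849, 0.1994, 0.271]
orientation: [-0.0, 0.488, 0.873, -0.0]
ft_force: [0.4, 0.0, 0.7]
width: 0.0857
```

Run:
```python
from h import *
im,s=snap("wrist","pics/w1.png"); snap("side","pics/s1.png"); snap("scene","pics/sc1.png")
print(s["tool_pos"],s["orientation"],s["time_s"])
import json; json.dump({k:np.array(v).tolist() for k,v in s.items()},open("s1.json","w"))
```

```text
[0.58492855 0.19941667 0.27101893] [-1.07735955e-04  4.87523918e-01  8.73109568e-01 -3.17184107e-04] 1.15
```

View pics/w1.png

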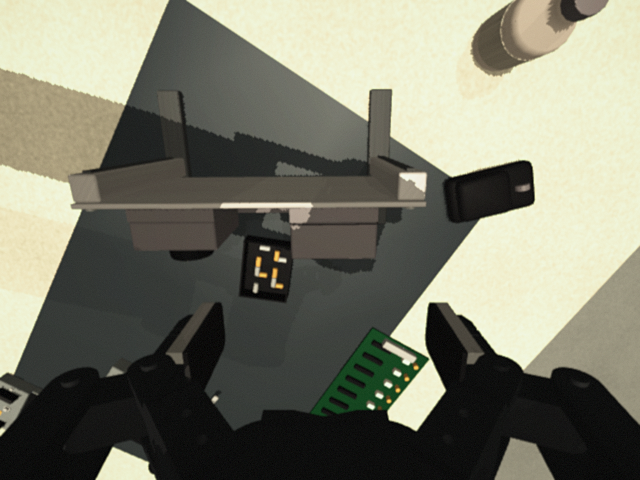

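View pics/s1.png

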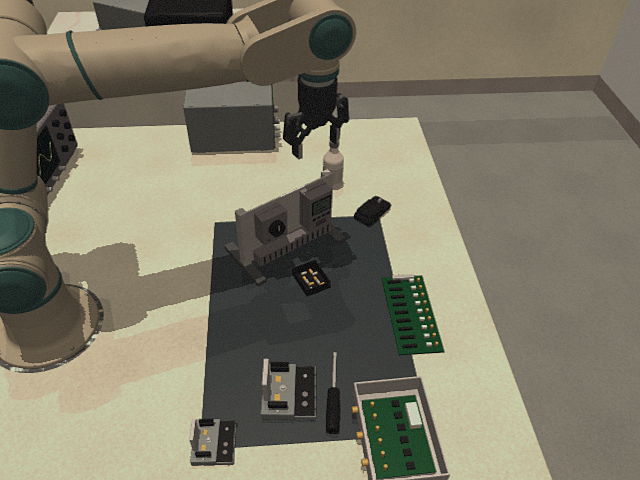

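Run:
```python
import cv2
a=cv2.imread("pics/w1.png"); 
cv2.imwrite("pics/c3.png",cv2.resize(a[160:280,240:440],None,fx=4,fy=4,interpolation=cv2.INTER_CUBIC))
cv2.imwrite("pics/c3b.png",cv2.resize(a[160:280,60:260],None,fx=4,fy=4,interpolation=cv2.INTER_CUBIC))
b=cv2.imread("pics/s1.png")
cv2.imwrite("pics/c4.png",cv2.resize(b[155:275,225:365],None,fx=5,fy=5,interpolation=cv2.INTER_CUBIC))
b=cv2.imread("pics/sc1.png")
cv2.imwrite("pics/c5.png",cv2.resize(b[145:250,180:300],None,fx=5,fy=5,interpolation=cv2.INTER_CUBIC))
```

```text
(no output)
```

View pics/c3.png

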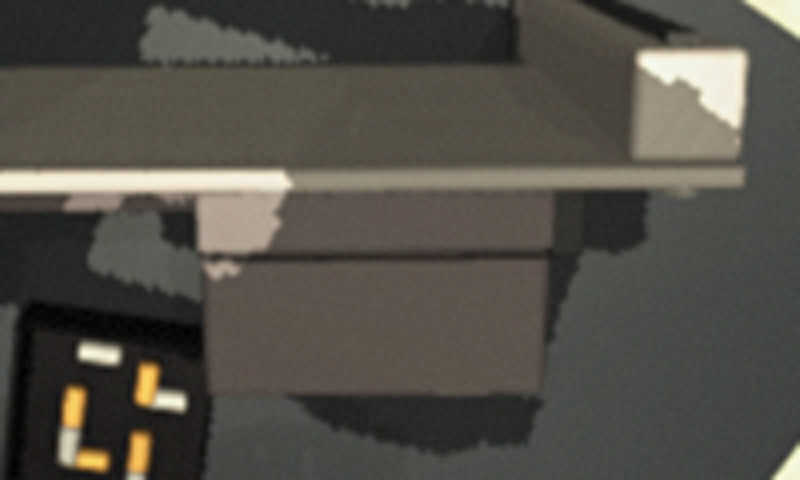

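View pics/c4.png

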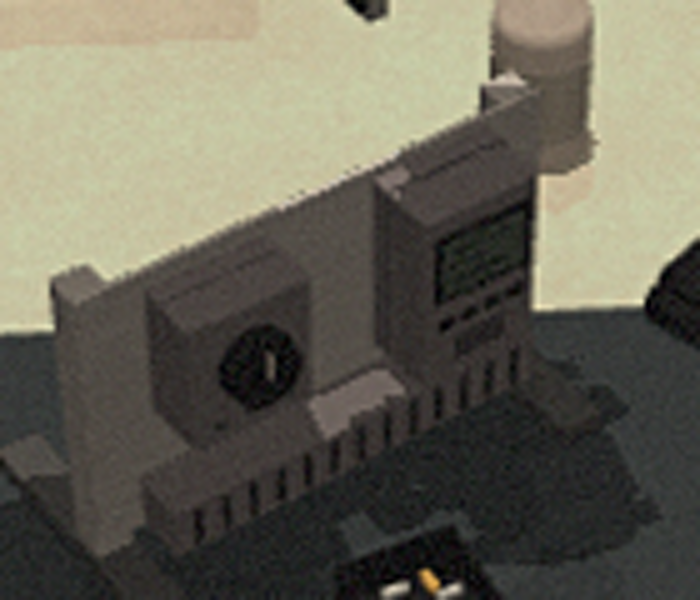

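View pics/c5.png

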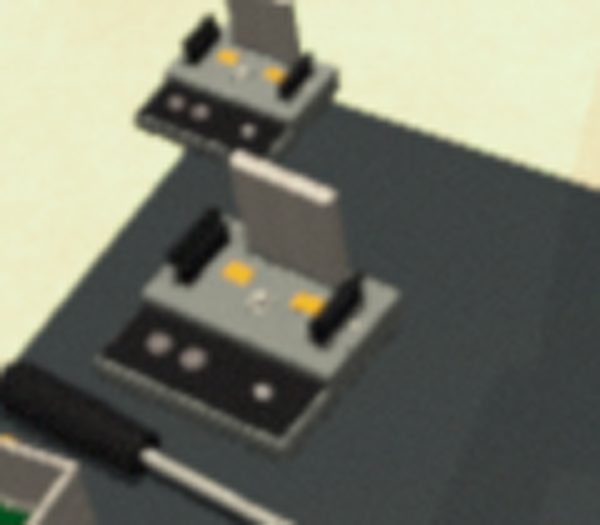

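View pics/c3b.png

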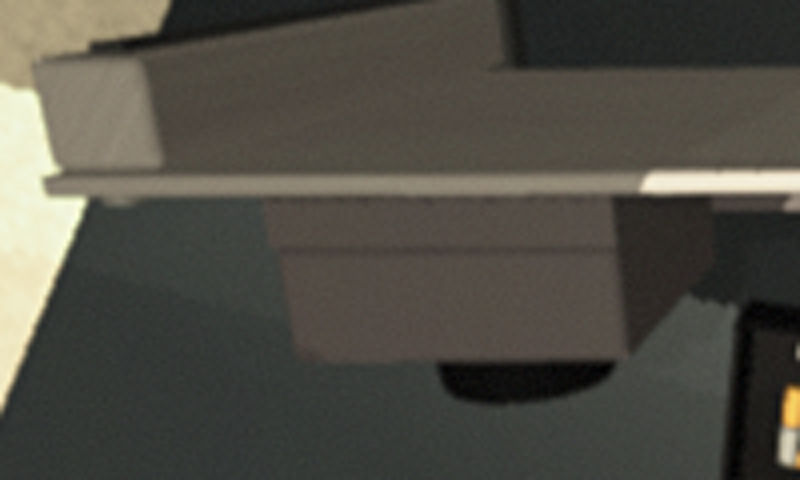

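Run:
```python
from h import *
import json
s=json.load(open("s1.json")); s={k:np.array(v) for k,v in s.items()}
w=cam("wrist",s); sc=cam("scene"); sd=cam("side")
ang=lambda d:np.degrees(np.arctan2(d[1],d[0]))
A=at_z(w,(60+43/4,160+192/4),.175);B=at_z(w,(240+745/4,160+187/4),.175)
print("panel",A,B,np.linalg.norm(B-A),ang(B-A),(A+B)/2)
F1=at_z(w,(240+210/4,160+393/4),.17);F2=at_z(w,(240+542/4,160+393/4),.17)
print("front",F1,F2,np.linalg.norm(F2-F1),ang(F2-F1),(F1+F2)/2)
y=(B-A)/np.linalg.norm(B-A); x=np.array([y[1],-y[0],0])
o=(A+B)/2
print("in panel frame", (F1-o)@x,(F2-o)@x,(F1-o)@y,(F2-o)@y)
# side cam c4: front top corners (423,228)?,(530,185)
for n,c,f in (("scene",sc,lambda u,v:(310+u/3.7,175+v/3.7)),):
    P=[at_z(c,f(u,v),.17) for u,v in [(222,250),(297,240),(324,342),(245,352)]]
    print(n,[( (p-o)@x,(p-o)@y) for p in P])
    P=[at_z(c,f(u,v),.175) for u,v in [(246,32),(340,383)]]; print([( (p-o)@x,(p-o)@y) for p in P])
g=lambda u,v:(225+u/5,155+v/5)
for u,v,z in [(425,226,.17),(528,180,.17),(538,92,.175),(85,303,.175)]:
    p=at_z(sd,g(u,v),z); print("side",p,(p-o)@x,(p-o)@y)
```

```text
panel [0.41978321 0.1287776  0.175     ] [0.63075556 0.25986602 0.175     ] 0.2483817745284547 31.854896876626146 [0.52526938 0.19432181 0.175     ]
front [0.57105858 0.17593178 0.17      ] [0.62375924 0.20843347 0.17      ] 0.061917036729466204 31.663072224344408 [0.59740891 0.19218263 0.17      ]
in panel frame 0.03978641361382177 0.039993709717539135 0.02918706343091418 0.09110375314930473
scene [(np.float64(0.04002856453493308), np.float64(0.030118874287176953)), (np.float64(0.0006336738802073098), np.float64(0.02873524821091057)), (np.float64(0.0009056816089872052), np.float64(0.09267799760766271)), (np.float64(0.04066510513607485), np.float64(0.09350594745481014))]
[(np.float64(-0.0008795180441092518), np.float64(-0.11487624126259147)), (np.float64(-9.22522961264003e-05), np.float64(0.12039703464732844))]
side [0.57303923 0.17127039 0.17      ] 0.04479106959798721 0.02840926633745889
side [0.62101502 0.19959678 0.17      ] 0.046051161780446666 0.08410910719603719
side [0.63097219 0.25559481 0.175     ] 0.0037422378738296946 0.12212067990380425
side [0.42626685 0.12493898 0.175     ] 0.0066823406740342825 -0.12070967315706056
```

Panel yaw is about 31.8°. The module centre is at about (0.587, 0.209) with its top near z = 0.17, and the wrist and scene views agree to 2 mm. The c4 crop shows the display at (483,258) with its keys below, and the knob on the other module at (260,365), which confirms the target. Now descending to straddle the module.

Request:
servo_tool:
  deltas:
    - [1,2,9,0,0.1]
    - [1,2,9,-30,0.1]
    - [1,2,9,-60,0.1]
    - [1,2,9,-85,0.1]
    - [1,2,9,-110,0.1]
    - [1,2,9,-130,0.1]
    - [1,2,9,-145,0.1]
    - [1,2,9,-152,0.1]
    - [1,2,9,-152,0.1]

```text
time_s: 2.42
tool_pos: [0.5871, 0.209, 0.1193]
orientation: [-0.0, 0.486, 0.874, 0.0]
ft_force: [0.6, 0.3, -0.4]
width: 0.085
```

Run:
```python
from h import *
im,s=snap("side","pics/s2.png"); im2,_=snap("scene","pics/sc2.png");w,_=snap("wrist","pics/w2.png")
a=cv2.resize(im[120:280,225:385],None,fx=2.4,fy=2.4);b=cv2.resize(im2[160:320,300:460],None,fx=2.4,fy=2.4)
cv2.imwrite("pics/c6.png",np.hstack([a,b])); print(s["ft_force"],s["time_s"])
```

```text
[ 0.58582731  0.31010647 -0.39836643] 2.425
```

View pics/c6.png

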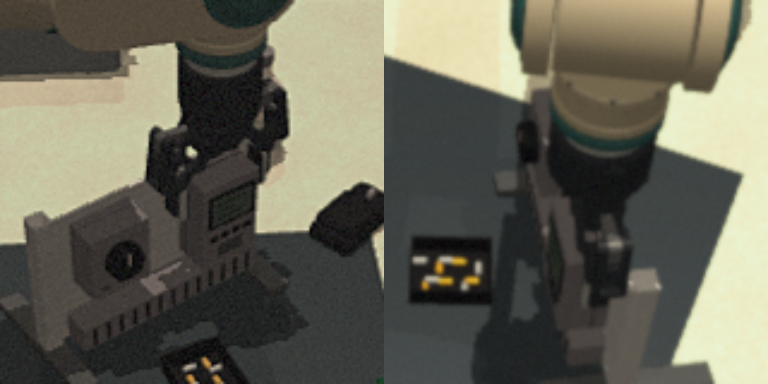

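View pics/w2.png

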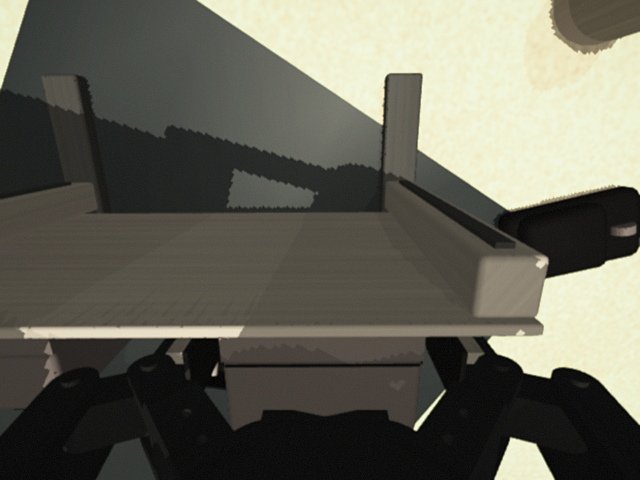

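The fingers straddle the module evenly, seen in the wrist view from u=222 to 420. Closing.

Request:
servo_tool:
  deltas:
    - [0.7,-0.7,-0.4,0,0]
    - [0.5,-0.7,-0.4,0,0]
    - [0.3,-0.7,-0.4,0,0]
    - [0.0,-0.7,-0.4,0,0]
    - [-0.3,-0.7,-0.4,0,0]
    - [-0.3,-0.7,-0.4,0,0]
    - [-0.3,-0.7,-0.4,0,0]

```text
time_s: 3.45
tool_pos: [0.5866, 0.2087, 0.12]
orientation: [0.0, 0.486, 0.874, 0.0]
ft_force: [-0.3, 1.2, 5.5]
width: 0.0633
```

Request:
servo_tool:
  deltas:
    - [-0.3,0,0,2,0]
    - [-0.3,0,0,4,0]
    - [-0.3,0,0,6,0]
    - [-0.3,0,0,6,0]
    - [-0.3,0,0,6,0]

```text
time_s: 4.08
tool_pos: [0.5861, 0.2085, 0.125]
orientation: [-0.0, 0.486, 0.874, -0.0]
ft_force: [0.8, -1.6, -3.1]
width: 0.0633
```

Run:
```python
from h import *
im,s=snap("side","pics/s3.png"); 
cv2.imwrite("pics/c7.png",cv2.resize(im[120:280,225:385],None,fx=3.6,fy=3.6)); print(s["ft_force"],s["ft_torque"],s["time_s"],s["tool_pos"])
```

```text
[ 0.77293293 -1.63069852 -3.10338937] [-0.34838054 -0.08651327  0.06258783] 4.075 [0.58611589 0.20847437 0.12503975]
```

View pics/c7.png

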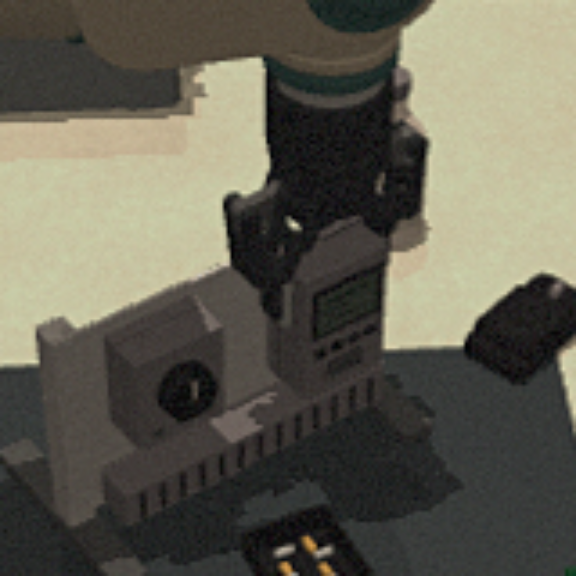

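Weight is carried (−3.1 N) and the module rises with the fingers. It was at rest at a measured TCP z of 0.120, so 0.138 is needed.

Request:
servo_tool:
  deltas:
    - [-0.3,0,0,3,0]
    - [-0.3,0,0,6,0]
    - [-0.3,0,0,9,0]
    - [-0.3,0,0,11,0]
    - [-0.3,0,0,13,0]
    - [-0.3,0,0,13,0]
    - [-0.3,0,0,13,0]

```text
time_s: 5.0
tool_pos: [0.5864, 0.2087, 0.1386]
orientation: [0.0, 0.486, 0.874, 0.0]
ft_force: [1.1, -1.2, -1.4]
width: 0.0633
```

Run:
```python
from h import *
im,s=snap("side","pics/s4.png"); 
cv2.imwrite("pics/c8.png",cv2.resize(im[120:280,225:385],None,fx=3.6,fy=3.6)); print(s["ft_force"],s["ft_torque"],s["time_s"],s["tool_pos"])
```

```text
[ 1.07379886 -1.16943649 -1.38634478] [-0.35083854 -0.16427313  0.05007946] 5.0 [0.58643037 0.20865199 0.13858853]
```

View pics/c8.png

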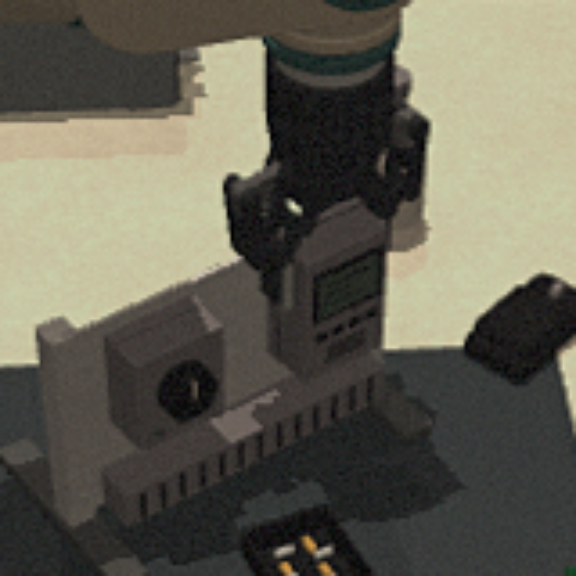

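Request:
servo_tool:
  deltas:
    - [-0.3,0.5,-0.9,-0.3,0]
    - [-0.3,1.1,-1.7,-0.3,0]
    - [-0.3,1.6,-2.5,-0.3,0]
    - [-0.3,2.1,-3.4,-0.3,0]
    - [-0.3,2.1,-3.4,-0.3,0]

```text
time_s: 5.68
tool_pos: [0.5884, 0.2051, 0.138]
orientation: [-0.0, 0.486, 0.874, 0.0]
ft_force: [0.6, 0.5, -2.8]
width: 0.0632
```

Request:
servo_tool:
  deltas:
    - [-0.3,1,-1.7,0,0]
    - [-0.3,2.1,-3.4,0,0]
    - [-0.3,3.2,-5.1,0,0]
    - [-0.3,4.2,-6.8,0,0]
    - [-0.3,5.3,-8.5,0,0]
    - [-0.3,6.3,-10.2,0,0]
    - [-0.3,7.4,-11.9,0,0]
    - [-0.3,7.4,-11.9,0,0]

```text
time_s: 6.68
tool_pos: [0.5959, 0.1932, 0.138]
orientation: [0.0, 0.486, 0.874, 0.0]
ft_force: [0.4, -0.6, -2.9]
width: 0.0631
```

Run:
```python
from h import *
im,s=snap("side","pics/s5.png"); im2,_=snap("scene","pics/sc5.png")
a=cv2.resize(im[120:280,225:385],None,fx=2.4,fy=2.4);b=cv2.resize(im2[160:320,300:460],None,fx=2.4,fy=2.4)
cv2.imwrite("pics/c9.png",np.hstack([a,b])); print(s["ft_force"],s["ft_torque"],s["time_s"],s["tool_pos"])
```

```text
[ 0.35841664 -0.57177666 -2.86625933] [0.02760063 0.05541385 0.04446545] 6.675 [0.59589973 0.1931722  0.13801323]
```

View pics/c9.png

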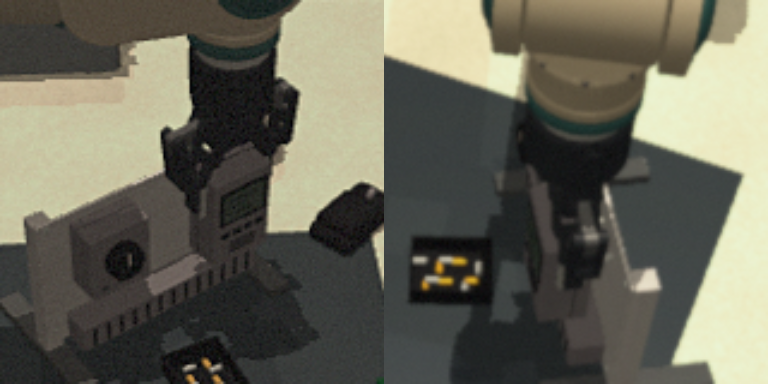

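Request:
servo_tool:
  deltas:
    - [-0.3,5,-8,4,0]
    - [-0.3,12,-19,12,0]
    - [-0.3,18,-30,24,0]
    - [-0.3,20,-40,36,0]
    - [-0.3,20,-50,48,0]
    - [-0.3,20,-50,54,0]
    - [-0.3,20,-50,54,0]

```text
time_s: 7.65
tool_pos: [0.6159, 0.1436, 0.1927]
orientation: [0.0, 0.486, 0.874, 0.0]
ft_force: [-0.3, 1.2, -2.4]
width: 0.0637
```

```bash
python3 - <<'E'
from h import *
from scipy.optimize import least_squares
sc=cam("scene"); sd=cam("side")
def tri(p,q):
    f=lambda X:np.r_[proj(sc,X)[0]-p,proj(sd,X)[0]-q]
    s=least_squares(f,[.49,-.2,.03]); return s.x,np.sqrt((s.fun**2).mean())
S=lambda u,v:np.array([180+u/5,145+v/5]); D=lambda u,v:np.array([180+u/4.4,340+v/4.4])
for n,a,b in [("pin",(259,298),(453,210)),("bkL(-y) ",(231,160),(383,197)),("bkR(+y)",(335,201),(390,84)),("yelA",(308,303),(432,170)),("yelB",(238,273),(428,252)),("key1",(158,342),(549,280)),("key2",(193,358),(549,238)),("key3",(263,391),(551,157))]:
    x,e=tri(S(*a),D(*b)); print(n,x.round(4),round(e,2))
E
python3 - <<'E'
import cv2,numpy as np
b=cv2.imread("pics/sc1.png"); a=cv2.imread("pics/s1.png")
cv2.imwrite("pics/c10.png",cv2.resize(b[170:240,195:265],None,fx=8,fy=8,interpolation=cv2.INTER_CUBIC))
cv2.imwrite("pics/c11.png",cv2.resize(a[350:425,255:325],None,fx=8,fy=8,interpolation=cv2.INTER_CUBIC))
E
```

```text
pin [ 0.4945 -0.1976  0.0222] 0.61
bkL(-y)  [ 0.4657 -0.222   0.0777] 0.95
bkR(+y) [ 0.4688 -0.1657  0.0758] 1.38
yelA [ 0.486  -0.1758  0.0201] 0.62
yelB [ 0.4832 -0.2161  0.0204] 0.55
key1 [ 0.5341 -0.2306  0.0162] 0.57
key2 [ 0.5354 -0.2104  0.0158] 0.56
key3 [ 0.5389 -0.17    0.0154] 0.56
```

View pics/c10.png

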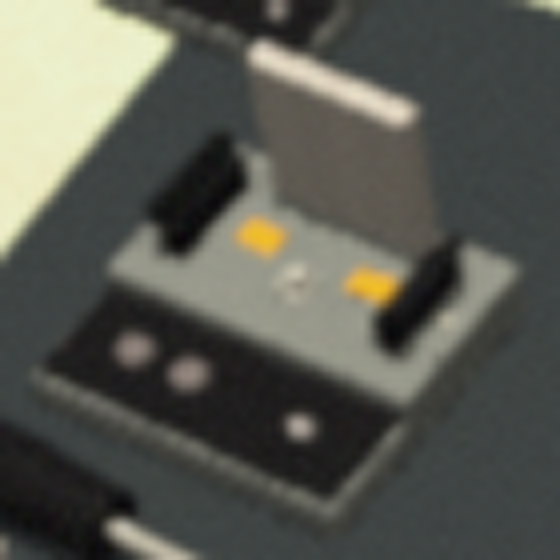

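View pics/c11.png

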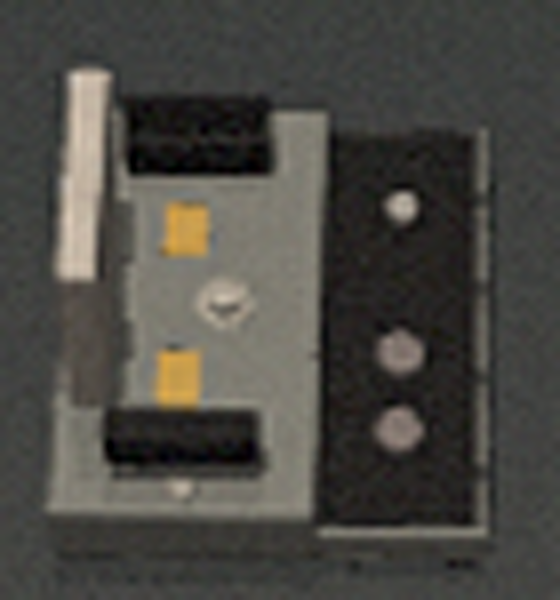

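Run:
```python
import cv2,numpy as np
a=cv2.imread("pics/wrist0.png")
cv2.imwrite("pics/c12.png",cv2.resize(a[310:420,250:365],None,fx=5,fy=5,interpolation=cv2.INTER_CUBIC))
```

```text
(no output)
```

View pics/c12.png

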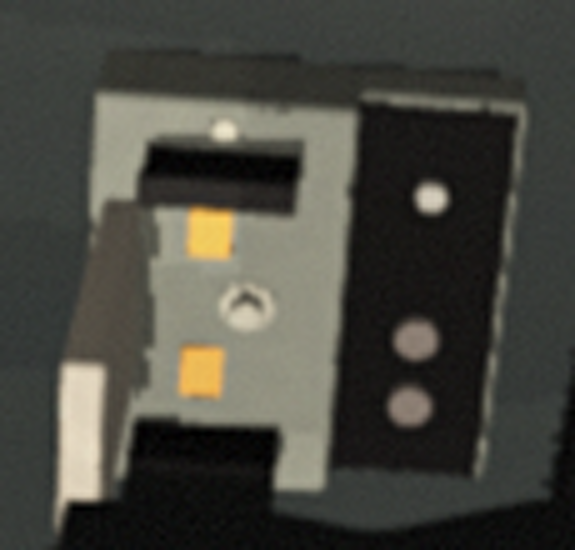

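Run:
```python
from h import *
w=cam("wrist",dict(orientation=np.array([-4e-4,.7071,.7071,-4e-4]),tool_pos=np.array([.5248,0,.2307])))
sc=cam("scene");sd=cam("side")
W=lambda u,v:(250+u/5,310+v/5)
P={}
for n,p,z in [("yA",(210,234),.022),("yB",(202,372),.022),("pin",(245,303),.027),("bb1",(157,255),.022),("bb2",(148,350),.022),("gA",(220,211),.022),("gBtop",(207,424),.041),("e1",(358,100),.022),("e2",(328,490),.022),("k3",(431,199),.018),("k1",(411,407),.018)]:
    P[n]=at_z(w,W(*p),z); print(n,P[n].round(4))
a=lambda p,q:np.degrees(np.arctan2(*(P[p]-P[q])[:2]))*-1
print(a("yA","yB"),a("e1","e2"),a("k3","k1"),a("bb1","bb2"))
for c,f,nm,L in ((sc,lambda u,v:(195+u/8,170+v/8),"scene",{"yA":(370,286),"yB":(261,237),"pin":(291,281)}),(sd,lambda u,v:(255+u/8,350+v/8),"side",{"yA":(187,230),"yB":(179,378),"pin":(224,300)})):
    for k,p in L.items(): print(nm,k,at_z(c,f(*p),.027 if k=="pin" else .022).round(4))
```

```text
yA [ 0.4857 -0.177   0.022 ]
yB [ 0.4826 -0.2163  0.022 ]
pin [ 0.494  -0.1925  0.027 ]
bb1 [ 0.4729 -0.1828  0.022 ]
bb2 [ 0.4697 -0.2099  0.022 ]
gA [ 0.4882 -0.1706  0.022 ]
gBtop [ 0.4857 -0.215   0.041 ]
e1 [ 0.5209 -0.1407  0.022 ]
e2 [ 0.5131 -0.2518  0.022 ]
k3 [ 0.5381 -0.17    0.018 ]
k1 [ 0.5337 -0.2301  0.018 ]
-4.4497331165175735 -4.019496841639973 -4.170150022044023 -6.730683048458928
scene yA [ 0.4858 -0.1745  0.022 ]
scene yB [ 0.4822 -0.2144  0.022 ]
scene pin [ 0.4974 -0.1942  0.027 ]
side yA [ 0.4877 -0.1782  0.022 ]
side yB [ 0.4844 -0.2178  0.022 ]
side pin [ 0.4958 -0.2008  0.027 ]
```

Combining the three cameras, the dock seat is at about (0.4915, −0.197) with yaw about −4.2°. I'll carry the module over it (+54° turn).

Request:
servo_tool:
  deltas:
    - [-0.3,-5,-12,4,2]
    - [-0.3,-13,-36,8,5.5]
    - [-0.3,-23,-62,8,9.5]
    - [-0.3,-33,-90,8,14]
    - [-0.3,-43,-118,8,18.5]
    - [-0.3,-53,-146,8,23]
    - [-0.3,-63,-174,8,27.5]
    - [-0.3,-74,-202,8,32]
    - [-0.3,-84,-230,8,36.5]
    - [-0.3,-94,-258,8,41]
    - [-0.3,-104,-284,8,45.5]
    - [-0.3,-113,-308,5,49.5]
    - [-0.3,-120,-328,0,52.5]
    - [-0.3,-124,-340,-10,54]
    - [-0.3,-124,-340,-20,54]
    - [-0.3,-124,-340,-23,54]
    - [-0.3,-124,-340,-23,54]

```text
time_s: 9.78
tool_pos: [0.492, -0.196, 0.1688]
orientation: [-0.0, 0.036, 0.999, 0.0]
ft_force: [0.6, -0.1, -3.6]
width: 0.0634
```

Run:
```python
from h import *
w,s=snap("wrist","pics/w6.png");im,_=snap("side","pics/s6.png"); im2,_=snap("scene","pics/sc6.png")
a=cv2.resize(im[300:460,220:380],None,fx=2.45,fy=2.45);b=cv2.resize(im2[110:270,170:330],None,fx=2.45,fy=2.45)
cv2.imwrite("pics/c13.png",np.hstack([a,b])); print(s["ft_force"],s["ft_torque"],s["time_s"],s["tool_pos"],s["orientation"],s["qpos"])
```

```text
[ 0.58801416 -0.07237868 -3.55137725] [ 0.02052495  0.03936689 -0.00500911] 9.775 [ 0.49197351 -0.19598622  0.16880293] [-1.88525847e-04  3.63240644e-02  9.99340021e-01  2.23940445e-04] [-4.48970817e-01  9.29205790e-02  1.48266401e+00  2.59082425e-04
  1.56653308e+00 -1.94710420e+00]
```

View pics/c13.png

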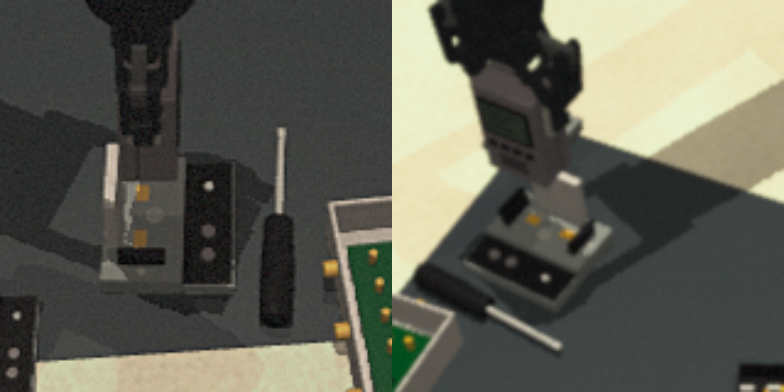

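View pics/w6.png

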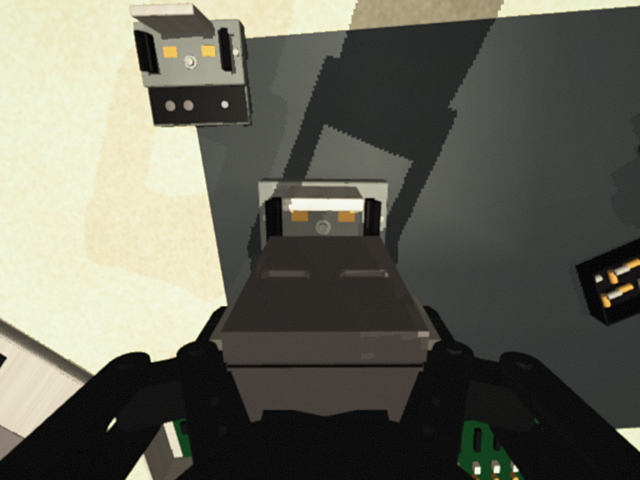

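Run:
```python
import cv2,numpy as np
a=cv2.imread("pics/w6.png")
cv2.imwrite("pics/c14.png",cv2.resize(a[170:350,205:440],None,fx=3.4,fy=3.4,interpolation=cv2.INTER_CUBIC))
cv2.imwrite("pics/c15.png",cv2.resize(a[170:250,250:395],None,fx=5.5,fy=5.5,interpolation=cv2.INTER_CUBIC))
```

```text
(no output)
```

View pics/c14.png

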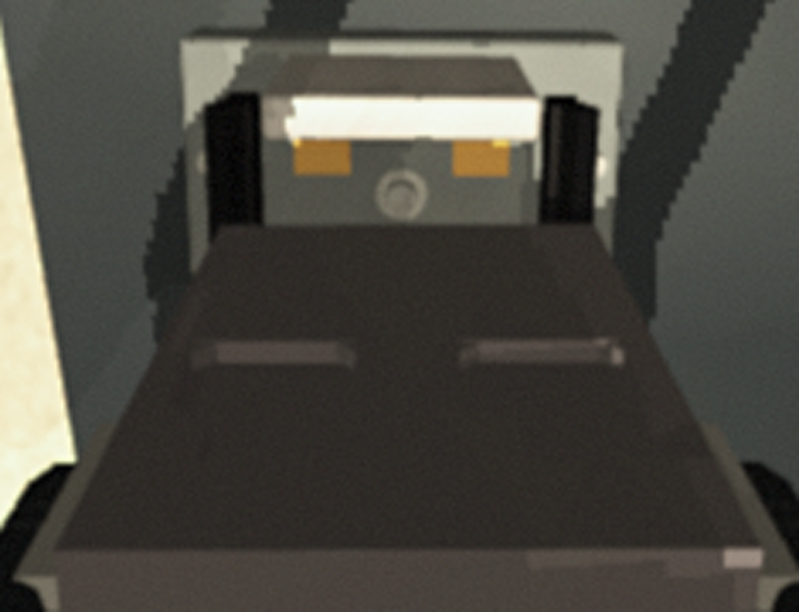

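View pics/c15.png

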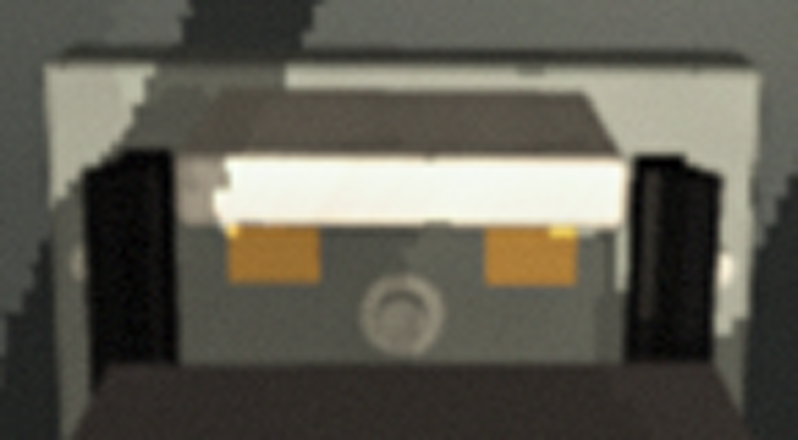

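Run:
```python
from h import *
s=dict(orientation=np.array([-1.885e-4,.0363241,.99934,2.24e-4]),tool_pos=np.array([.49197,-.19599,.16880]))
w=cam("wrist",s)
C=lambda u,v:(250+u/5.5,170+v/5.5); D=lambda u,v:(205+u/3.4,170+v/3.4)
th=np.radians(-4.2); x=np.array([np.cos(th),np.sin(th),0]); y=np.array([-np.sin(th),np.cos(th),0])
o=s["tool_pos"]
def pr(n,p,z):
    X=at_z(w,p,z); print(n,X.round(4),"rel tcp dock x %.1f y %.1f"%(1e3*(X-o)@x,1e3*(X-o)@y)); return X
pr("pin ring",C(401,316),.022)
a=pr("yL lower",C(228,284),.022); b=pr("yR lower",C(577,284),.022)
pr("bk top back L",C(180,155),.08); pr("bk R",C(620,155),.08)
pr("bk top front L",C(180,226),.08); pr("bk front R",C(615,226),.08)
pr("mod bot L",D(218,226),.119); pr("mod bot R",D(600,226),.119)
pr("mod top L",D(57,548),.219); pr("mod top R",D(762,548),.219)
pr("guide L inner top",C(176,158),.043);pr("guide R inner top",C(632,158),.043)
pr("seat back L",C(45,62),.022);pr("seat back R",C(755,72),.022)
for z in (.215,.222): pr("t",D(409,548),z)
```

```text
pin ring [ 0.4935 -0.1968  0.022 ] rel tcp dock x 1.6 y -0.7
yL lower [ 0.4864 -0.2234  0.022 ] rel tcp dock x -3.6 y -27.7
yR lower [ 0.4904 -0.1691  0.022 ] rel tcp dock x -3.6 y 26.7
bk top back L [ 0.4556 -0.2208  0.08  ] rel tcp dock x -34.5 y -27.4
bk R [ 0.4595 -0.1672  0.08  ] rel tcp dock x -34.5 y 26.3
bk top front L [ 0.4644 -0.2217  0.08  ] rel tcp dock x -25.6 y -27.7
bk front R [ 0.4683 -0.1682  0.08  ] rel tcp dock x -25.7 y 26.0
mod bot L [ 0.4704 -0.2258  0.119 ] rel tcp dock x -19.3 y -31.3
mod bot R [ 0.4751 -0.1611  0.119 ] rel tcp dock x -19.3 y 33.5
mod top L [ 0.4703 -0.2246  0.219 ] rel tcp dock x -19.5 y -30.2
mod top R [ 0.4748 -0.1625  0.219 ] rel tcp dock x -19.6 y 32.2
guide L inner top [ 0.4624 -0.2264  0.043 ] rel tcp dock x -27.3 y -32.5
guide R inner top [ 0.4671 -0.1619  0.043 ] rel tcp dock x -27.3 y 32.2
seat back L [ 0.4501 -0.2474  0.022 ] rel tcp dock x -38.0 y -54.3
seat back R [ 0.4594 -0.1407  0.022 ] rel tcp dock x -36.5 y 52.7
t [ 0.4751 -0.1938  0.215 ] rel tcp dock x -17.0 y 1.0
t [ 0.4707 -0.1935  0.222 ] rel tcp dock x -21.4 y 1.0
```

Module is upright (back at −19.4 mm at both top and bottom), 1.6 mm too far +y and about 3.4 mm too far forward in dock axes. Correcting, then lowering partway.

Request:
servo_tool:
  deltas:
    - [-0.3,-2,-0.7,0,0]
    - [-0.3,-3.5,-1.35,0,0]
    - [-0.3,-3.5,-1.35,-8,0]
    - [-0.3,-3.5,-1.35,-18,0]
    - [-0.3,-3.5,-1.35,-28,0]
    - [-0.3,-3.5,-1.35,-38,0]
    - [-0.3,-3.5,-1.35,-48,0]
    - [-0.3,-3.5,-1.35,-56,0]
    - [-0.3,-3.5,-1.35,-62,0]
    - [-0.3,-3.5,-1.35,-66,0]
    - [-0.3,-3.5,-1.35,-66,0]

```text
time_s: 11.3
tool_pos: [0.4883, -0.198, 0.1028]
orientation: [-0.0, 0.037, 0.999, 0.0]
ft_force: [-0.7, 0.1, -2.1]
width: 0.0635
```

Run:
```python
from h import *
w,s=snap("wrist","pics/w7.png");im,_=snap("side","pics/s7.png"); im2,_=snap("scene","pics/sc7.png")
a=cv2.resize(im[330:430,240:340],None,fx=4,fy=4);b=cv2.resize(im2[140:240,180:280],None,fx=4,fy=4)
cv2.imwrite("pics/c16.png",np.hstack([a,b])); print(s["ft_force"],s["ft_torque"],s["time_s"],s["tool_pos"],s["orientation"])
cv2.imwrite("pics/c17.png",cv2.resize(w[170:350,205:440],None,fx=3.4,fy=3.4,interpolation=cv2.INTER_CUBIC))
```

```text
[-0.67513905  0.08208494 -2.11717929] [-0.01308594  0.06571093  0.0148172 ] 11.3 [ 0.48825937 -0.19797947  0.10283823] [-1.31096396e-04  3.66402350e-02  9.99328504e-01  1.33375733e-04]
```

View pics/c16.png

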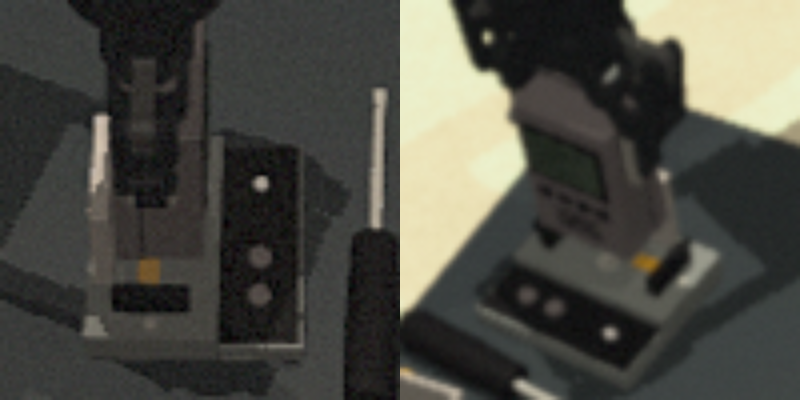

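View pics/c17.png

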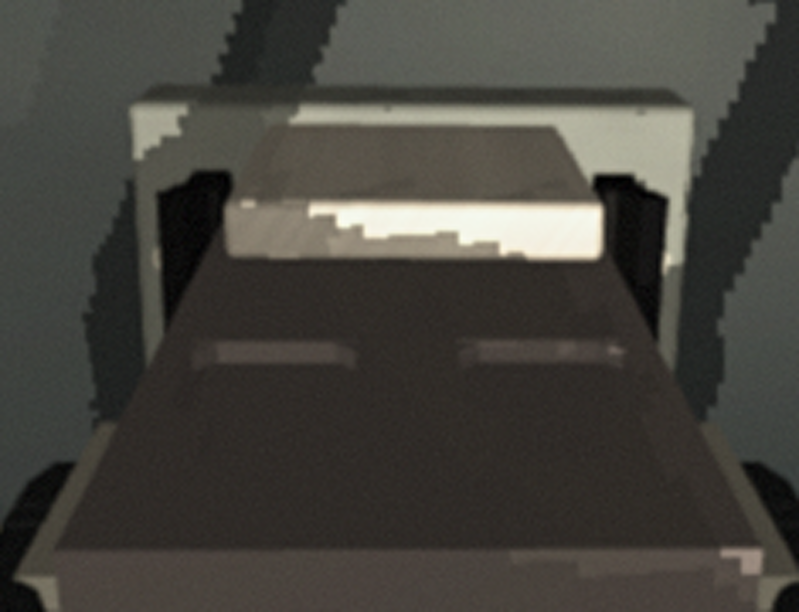

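Run:
```python
from h import *
s=dict(orientation=np.array([-1.31e-4,.03664,.9993285,1.33e-4]),tool_pos=np.array([.48826,-.19798,.10284]))
w=cam("wrist",s)
D=lambda u,v:(205+u/3.4,170+v/3.4)
th=np.radians(-4.2); x=np.array([np.cos(th),np.sin(th),0]); y=np.array([-np.sin(th),np.cos(th),0])
o=s["tool_pos"]
def pr(n,p,z):
    X=at_z(w,p,z); print(n,X.round(4),"rel tcp dock x %.1f y %.1f"%(1e3*(X-o)@x,1e3*(X-o)@y))
pr("bf L",D(226,258),.08);pr("bf R",D(604,258),.08)
pr("bb L",D(232,203),.08);pr("bb R",D(600,203),.08)
pr("seat L",D(131,105),.022);pr("seat R",D(692,107),.022)
pr("gL out",D(160,190),.043);pr("gR out",D(667,190),.043)
pr("gL",D(150,260),.022);pr("gR",D(675,260),.022)
pr("mod top L",D(57,548),.153); pr("mod top R",D(762,548),.153)
```

```text
bf L [ 0.4639 -0.2221  0.08  ] rel tcp dock x -22.5 y -25.8
bf R [ 0.468  -0.1667  0.08  ] rel tcp dock x -22.5 y 29.8
bb L [ 0.4557 -0.2202  0.08  ] rel tcp dock x -30.9 y -24.5
bb R [ 0.4596 -0.167   0.08  ] rel tcp dock x -30.9 y 28.8
seat L [ 0.4504 -0.2473  0.022 ] rel tcp dock x -34.2 y -51.9
seat R [ 0.4586 -0.1404  0.022 ] rel tcp dock x -33.8 y 55.3
gL out [ 0.4622 -0.2391  0.043 ] rel tcp dock x -23.0 y -42.9
gR out [ 0.4688 -0.1496  0.043 ] rel tcp dock x -23.0 y 46.8
gL [ 0.4816 -0.248   0.022 ] rel tcp dock x -3.0 y -50.3
gR [ 0.4893 -0.1438  0.022 ] rel tcp dock x -3.0 y 54.1
mod top L [ 0.4666 -0.2266  0.153 ] rel tcp dock x -19.5 y -30.2
mod top R [ 0.4712 -0.1644  0.153 ] rel tcp dock x -19.5 y 32.2
```

Gap to the backrest is 3.0 mm and the module sits 0.9 mm to −y, so I'll nudge +0.8 mm in y and go down between the guides.

Request:
servo_tool:
  deltas:
    - [-0.3,0,0.8,0,0]
    - [-0.3,0,0.8,-4,0]
    - [-0.3,0,0.8,-8,0]
    - [-0.3,0,0.8,-12,0]
    - [-0.3,0,0.8,-16,0]
    - [-0.3,0,0.8,-19,0]
    - [-0.3,0,0.8,-22,0]
    - [-0.3,0,0.8,-24,0]
    - [-0.3,0,0.8,-24,0]

```text
time_s: 12.58
tool_pos: [0.4883, -0.1972, 0.0789]
orientation: [-0.0, 0.037, 0.999, 0.0]
ft_force: [-0.7, 0.4, -2.9]
width: 0.0631
```

Run:
```python
from h import *
w,s=snap("wrist","pics/w8.png");im,_=snap("side","pics/s8.png"); im2,_=snap("scene","pics/sc8.png")
a=cv2.resize(im[330:430,240:340],None,fx=4,fy=4);b=cv2.resize(im2[140:240,180:280],None,fx=4,fy=4)
cv2.imwrite("pics/c18.png",np.hstack([a,b])); print(s["ft_force"],s["ft_torque"],s["time_s"],s["tool_pos"],s["orientation"])
```

```text
[-0.74555863  0.36761855 -2.86266868] [0.03165198 0.03053288 0.01474323] 12.575 [ 0.48827557 -0.19719457  0.07888985] [-8.30563002e-05  3.66320829e-02  9.99328813e-01  8.43049428e-05]
```

View pics/c18.png

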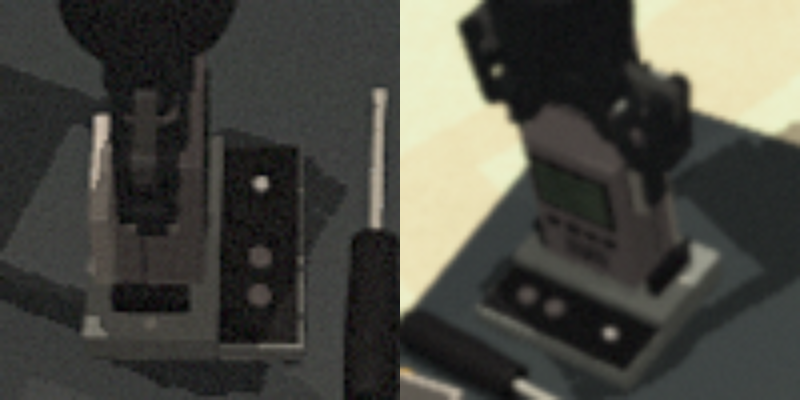

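View pics/w8.png

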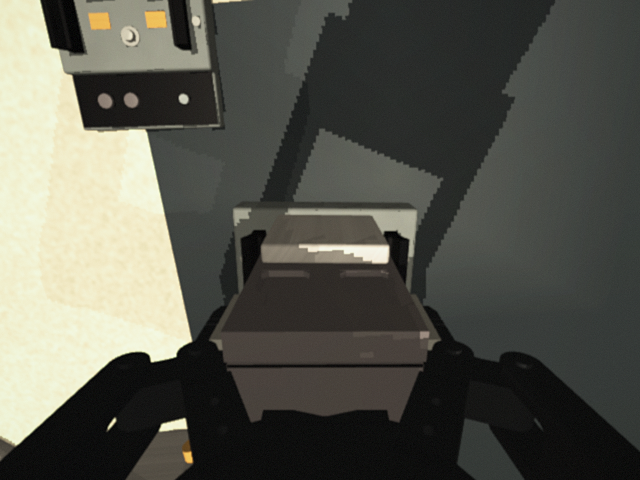

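Request:
servo_tool:
  deltas:
    - [-0.3,0,0,-1,0]
    - [-0.3,0,0,-2,0]
    - [-0.3,0,0,-3,0]
    - [-0.3,0,0,-4,0]
    - [-0.3,0,0,-5,0]
    - [-0.3,0,0,-5,0]

```text
time_s: 13.48
tool_pos: [0.4884, -0.1972, 0.074]
orientation: [0.0, 0.037, 0.999, 0.0]
ft_force: [1.2, -0.3, -1.6]
width: 0.0636
```

Request:
servo_tool:
  deltas:
    - [-0.3,0,0,-0.5,0]
    - [-0.3,0,0,-1,0]
    - [-0.3,0,0,-1,0]

```text
time_s: 13.85
tool_pos: [0.4884, -0.1972, 0.073]
orientation: [0.0, 0.037, 0.999, 0.0]
ft_force: [0.3, -0.6, -2.2]
width: 0.0631
```

Request:
servo_tool:
  deltas:
    - [-0.3,0,0,-0.5,0]
    - [-0.3,0,0,-1,0]
    - [-0.3,0,0,-1,0]

```text
time_s: 14.22
tool_pos: [0.4884, -0.1973, 0.0726]
orientation: [0.0, 0.037, 0.999, -0.0]
ft_force: [-3.1, 1.4, 4.5]
width: 0.0634
```

Run:
```python
from h import *
im2,s=snap("scene","pics/sc9.png"); im,_=snap("side","pics/s9.png")
b=cv2.resize(im2[170:230,195:265],None,fx=8,fy=8,interpolation=cv2.INTER_CUBIC)
cv2.imwrite("pics/c19.png",b); print(s["ft_force"],s["tool_pos"])
```

```text
[-3.0865092   1.38781543  4.46993   ] [ 0.4884325  -0.1972821   0.07263111]
```

View pics/c19.png

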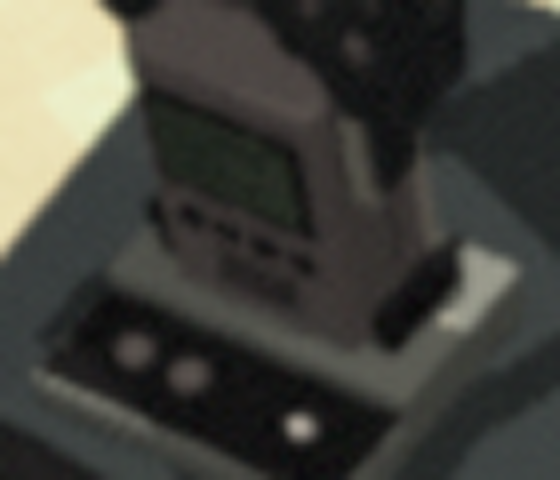

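The wrist force rises to +4.5 N (from −2.5) at TCP z = 0.0726, the height expected for seating. Module stands upright between the guides. Releasing.

Request:
servo_tool:
  deltas:
    - [0.4,0,0,0,0]
    - [0.6,0,0,0,0]
    - [0.8,0,0,0,0]
    - [1,0,0,0,0]
    - [1,0,0,0,0]
    - [1,0,0,0,0]
    - [1,0,0,0,0]

```text
time_s: 15.2
tool_pos: [0.4883, -0.1972, 0.072]
orientation: [0.0, 0.037, 0.999, 0.0]
ft_force: [0.3, -0.3, 1.7]
width: 0.0852
```

Run:
```python
from h import *
w,s=snap("wrist","pics/w10.png");im2,_=snap("scene","pics/sc10.png")
print(s["ft_force"],s["tool_pos"],s["width"])
cv2.imwrite("pics/c20.png",cv2.resize(im2[150:230,195:275],None,fx=6,fy=6,interpolation=cv2.INTER_CUBIC))
```

```text
[ 0.33451112 -0.31657305  1.70080312] [ 0.48833549 -0.19723157  0.07202608] 0.08521679286813806
```

View pics/c20.png

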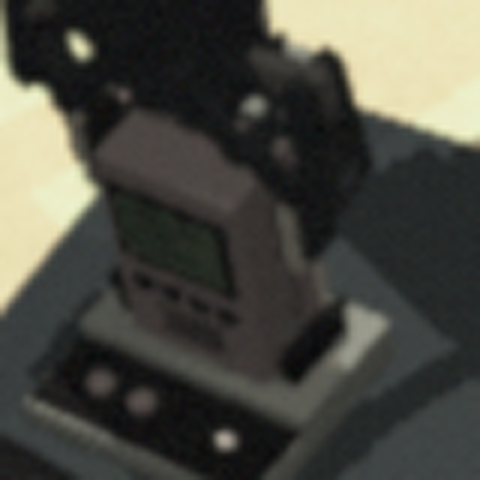

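View pics/w10.png

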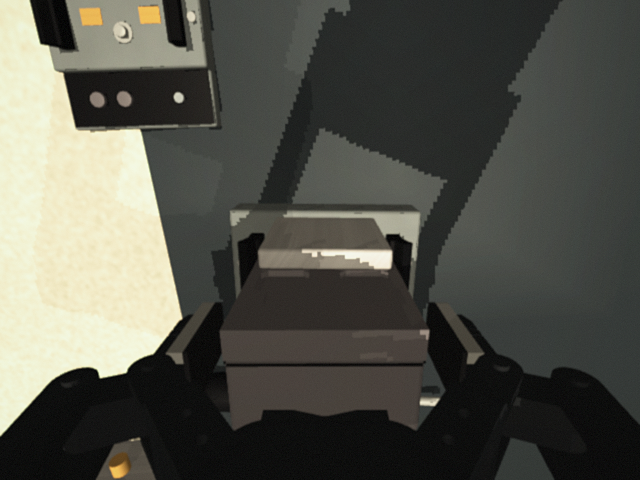

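Both fingers are clear, with gaps on each side of the module at u≈222 and u≈428. Raising straight up.

Request:
servo_tool:
  deltas:
    - [1,0,0,4,0]
    - [1,0,0,12,0]
    - [1,0,0,25,0]
    - [1,0,0,45,0]
    - [1,0,0,70,0]
    - [1,0,0,95,0]
    - [1,0,0,120,0]
    - [1,0,0,130,0]
    - [1,0,0,130,0]

```text
time_s: 16.42
tool_pos: [0.4885, -0.1973, 0.2027]
orientation: [0.001, 0.037, 0.999, -0.0]
ft_force: [-0.3, -0.6, -0.4]
width: 0.0853
```

Run:
```python
from h import *
w,s=snap("wrist","pics/w11.png");im2,_=snap("scene","pics/sc11.png");im,_=snap("side","pics/s11.png")
print(s["ft_force"],s["tool_pos"],s["orientation"],s["time_s"])
a=cv2.resize(im[310:430,240:340],None,fx=4,fy=4);b=cv2.resize(im2[140:260,180:280],None,fx=4,fy=4)
cv2.imwrite("pics/c21.png",np.hstack([a,b]))
cv2.imwrite("pics/c22.png",cv2.resize(w[150:400,190:460],None,fx=2.4,fy=2.4,interpolation=cv2.INTER_CUBIC))
```

```text
[-0.26503067 -0.56203194 -0.37752359] [ 0.48852701 -0.19732271  0.20268881] [ 6.40015772e-04  3.66353066e-02  9.99328468e-01 -2.38530353e-04] 16.425
```

View pics/c21.png

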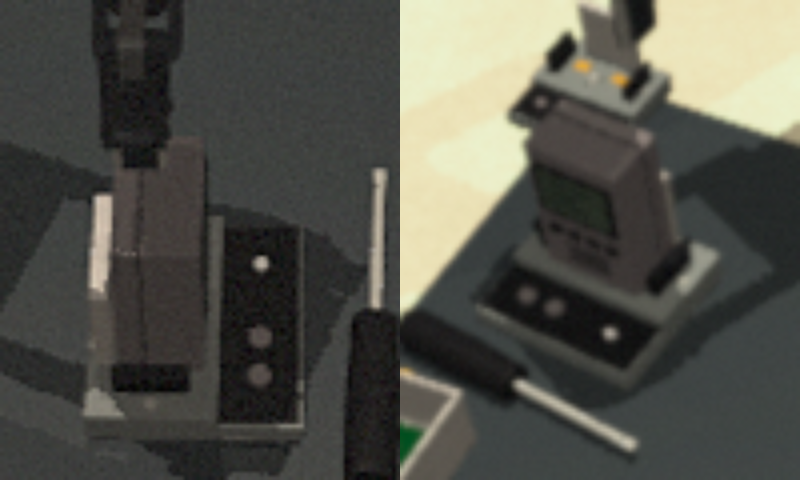

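View pics/c22.png

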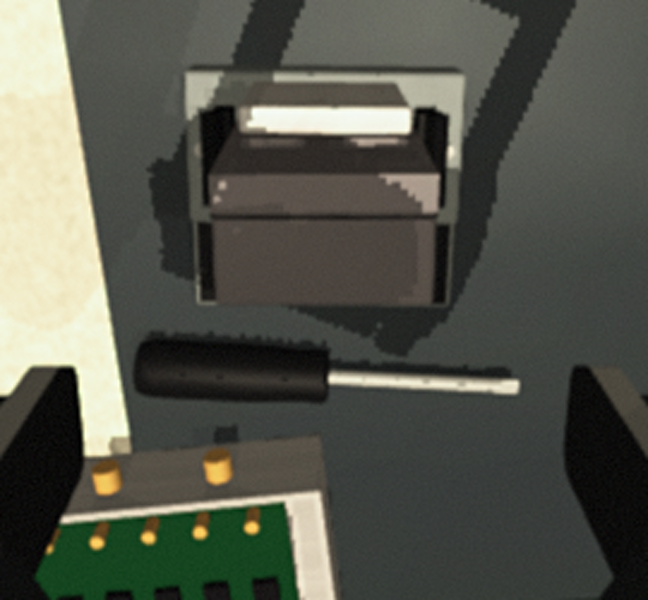

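View pics/s11.png

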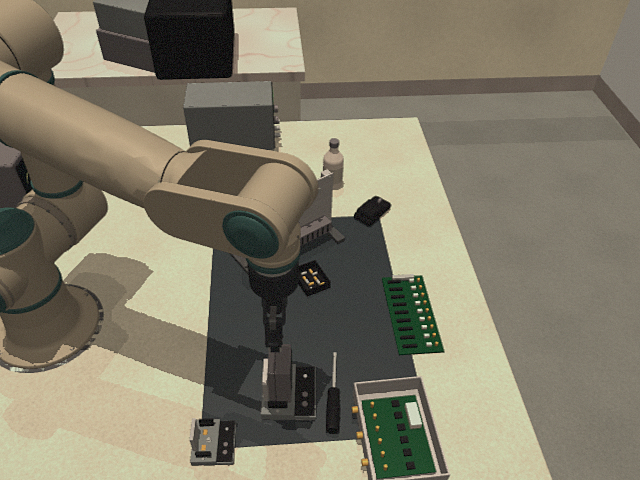

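Run:
```python
from h import *
s=dict(orientation=np.array([6.4e-4,.036635,.9993285,-2.4e-4]),tool_pos=np.array([.48853,-.19732,.20269]))
w=cam("wrist",s); D=lambda u,v:(190+u/2.4,150+v/2.4)
th=np.radians(-4.2); x=np.array([np.cos(th),np.sin(th),0]); y=np.array([-np.sin(th),np.cos(th),0]); o=s["tool_pos"]
def pr(n,p,z):
    X=at_z(w,p,z); print(n,"rel dock x %.1f y %.1f"%(1e3*(X-o)@x,1e3*(X-o)@y))
pr("top back L",D(211,173),.122);pr("top back R",D(440,173),.122)
pr("top front L",D(215,302),.122);pr("top front R",D(435,302),.122)
pr("bf L",D(240,134),.08);pr("bf R",D(411,134),.08)
im=cv2.imread("pics/sc11.png"); cv2.imwrite("pics/c23.png",cv2.resize(im[160:330,300:460],None,fx=3,fy=3))
```

```text
top back L rel dock x -19.9 y -30.2
top back R rel dock x -19.9 y 32.9
top front L rel dock x 18.6 y -30.6
top front R rel dock x 18.6 y 33.1
bf L rel dock x -22.1 y -26.2
bf R rel dock x -22.1 y 29.0
```

View pics/c23.png

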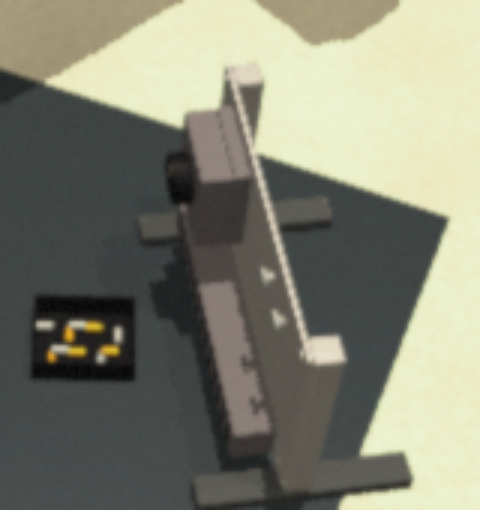

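```bash
python3 -c "
from bench import order,sensors
print(order.job_done()); print(sensors.get_state()['time_s'])"
```

```text
the job is handed in; nothing more can be done
None
the job is handed in; nothing more can be done
```

I took the display module off its studs and lowered it into the larger dock, and handed the job in. My last picture was taken at 16.4 s, against the 42 s limit.

- **Removal:** I gripped the module by its plain sides, raised it 18.6 mm (measured) and drew it straight off. No noticeable force appeared beyond its weight of about 3 N.
- **Lowering:** I corrected the position twice with the wrist camera and lowered it slowly. Contact came as a change from −2.5 to +4.5 N at tool height 72.6 mm, about where it should stand on the seat. Only then did I open the fingers and rise straight up.
- **Final position:** The module stands upright with its display facing the open front. It is centred between the guides to within a fraction of a millimetre, and its back is 2 to 3 mm from the backrest.
- **Everything else:** The dimmer module is still hanging, and the other things I could see had not moved. The gripper was empty and about 80 mm above the module.

**What I could not check directly:** The pin is hidden under the module, so I judged it held down from the seating height and the contact force. The fixed cameras differed from the wrist camera by 2 to 3 mm on the dock position, so I used the wrist view for the final alignment.

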